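# Close the heat press's accessory case

### The arm

A 6-joint arm with a two-finger parallel gripper is mounted at the origin on the work surface. World frame = base frame: x ahead of the robot, y to its left, z up, the work surface at z = 0. Lengths are in m, angles in rad, forces in N, time in s.
With the tool pointing down it reaches from about 0.35 to 0.775 m from the base axis. Payload 7.3 kg.
Tool frame: the origin (TCP) lies midway between the tips of the shut fingers; the grasp point (between the pads) lies 19 mm behind it; z points along the fingers, y is the line along which they close (so a half turn about z gives the same grasp; the last joint's range is limited). The gripper opens to 92 mm and grips with 3 to 60 N. Pads are 19 mm wide; open, the fingers measure 130 mm over their backs; the gripper's body (75 mm by 190 mm) begins 47 mm behind the grasp point.
Start: joints at [1.147, 0.342, 1.524, -0, 1.275, -0.146], TCP at [0.144, 0.505, 0.227] pointing down, gripper open.
Joint ranges: [-2.53, 2.53], [-0.77, 2.02], [0.04, 2.7], [-1, 4.14], [0.28, 2.66], [-3.11, 3.11]. Speed limits (rad/s): [2.57, 2.57, 3.14, 3.14, 3.14, 3.14].

### API

Orientations are given as [roll, pitch, yaw] about the fixed x, y, z axes, in that order (R = Rz(yaw) Ry(pitch) Rx(roll)).
In Python, from cell import monitor, vision, workorder gives the robot as it stands.
- The arm moves only by the tool move_arm, never from a script. Its argument "rows" is a list of rows, each a list of 5 numbers: the shift along the world's x, y, z in mm, then the turn about the world's z in rad, then the closure, from -1 (fully open) to 1 (shut). A call has 1 to 12 rows; each row shifts and turns the commanded pose from where the row before left it; what a row does not reach is not made up. A row lasts 1/10 s, in which the tool goes at most 50 mm and 8.59 degrees, less where a joint would pass 70% of its speed; a pose out of reach is approached as far as the arm can. A call is refused whole if a number of a shift passes 50 or a number of a turn 0.15, either way. A call with a gripper value outside its range is refused whole. The fingers move at their own pace and stop on an object; "newtons" is the grip in N (left out, the last holds). Time passes only in rows, so rows that do not move let the fingers close. It gives the time, the measured TCP pose, the force, the opening and the grip force at its end, in the units of the state.
- monitor.observe(): the state, without advancing time (a new reading comes with each control period).
- vision.read_camera(name): name is "scene" or "top" or "wrist"; returns the picture (480x640x3 uint8, red, green, blue); there is no depth.
- vision.get_calibration(name): a dict with "K" (3x3 intrinsics, pixels), "T" (4x4, takes a point from camera to world coordinates); the wrist camera has in their place "mount" (4x4, takes a point from camera to tool coordinates, whose origin is the TCP and whose axes are the flange's). Camera axes: x right, y up, looking along -z (the intrinsics and any distortion apply to the point x, -y, -z); pixel columns grow to the right and rows downward; lengths in m; the calibration is good to about 2 mm. A picture is of the moment at which its call begins: read the wrist's pose just before it. get_calibration takes no time and is no camera call.
- workorder.hand_in(): hands the job in; it is judged then, once.
The state is a dict: "time": time; "qpos": joint angles; "qvel": joint speeds; "joint_efforts": joint torques, N m; "tool_pos": TCP position; "tool_rot": TCP orientation; "contact_force": force on the tool from outside, world axes, zero at the start; "torque": the same for the moment, N m; "opening": finger opening in m; "grip_force": force on a finger pad.
Only numpy, scipy, OpenCV 4.12 (cv2) and the standard library are available. Lean on these libraries where they do the work, as an engineer would, in place of code of your own. Each camera call takes 0.05 s, during which the arm holds its last target. There are 200 camera calls.

### The job

Close up the accessory case of the heat press: first push its upright inner flap all the way down flat over the contents, and only then swing the hinged lid fully shut over it. Push both from outside: do not take the flap or the lid between the fingers, do not lift, tip or shove the case, leave everything else where it is, and finish clear of the case.

Things in the scene. Friction and masses are not known exactly. Their poses are not given: they have to be found in the camera images.
- case: The accessory case: a black open plastic box, 200 mm (x) by 190 mm (y) by 90 mm high, walls 5 mm, about 2.5 kg, loose on the table. Origin: centre of its underside; x points away from the robot (turned by up to 0.5 rad), y left, z up. The flap is hinged along its near (-x) wall, the lid along the top of its left (+y) wall. Fittings inside stay below 62 mm.
- flap (a joint): Angle of the inner flap, rad: 0 = folded down flat inside the case (its stop, 15 mm below the rim), 1.57 = upright; starts at 1.3 to 1.6, limit 1.75. A bare aluminium plate, 120 mm from hinge to free edge, 170 mm wide, 6 mm thick, 0.15 kg. It folds towards the case's +x. Its hinge is stiff: it stays where it is left and moves with 1 to 3 N near its free edge.
- lid (a joint): Angle of the lid, rad: 0 = shut flat on the rim (its stop), 1.57 = upright; starts leaning back (to the left) at 1.65 to 1.95, limit 2.05. A black plate, 190 mm from hinge to free edge, 200 mm wide (along the case's x), 10 mm thick, 0.4 kg. It swings over towards the case's -y. Its hinge is stiff: it stays where it is left and needs 3 to 6 N near its free edge.
- flap_hinge (a point): Middle of the flap's hinge line, in the middle of the plate's thickness: at x = -85 mm, y = 0, z = 72 mm in the case's frame, the line parallel to the case's y. The point's x points along the flap from hinge to free edge, its z out of the outer face (up when folded down).
- flap_edge (a point): Middle of the flap's free edge, 120 mm from its hinge line, in the middle of the thickness; same axes.
- lid_hinge (a point): Middle of the lid's hinge line, on the lid's inner face: at x = 0, y = +95 mm, z = 90 mm in the case's frame, the line parallel to the case's x. The point's -y points along the lid from hinge to free edge, its z out of the outer face (up when shut).
- lid_edge (a point): Middle of the lid's free edge, on its outer face, 190 mm from the hinge line; same axes.
- roll: Bystander: small white paper tape roll, 46 mm across, 22 mm high, lying in the far strip of the case; stays there. Origin: centre of its underside.
- mug: Bystander: white mug, 82 mm across, 95 mm high, to the right of the case. Origin: centre of its underside.
- bottle: Bystander: white bottle, 54 mm across, 150 mm high, beyond the case. Origin: centre of its underside.
- tape: Bystander: amber ring of tape, 90 mm across, 20 mm high, lying to the left of the case. Origin: centre of its underside.
- screwdriver: Bystander: screwdriver lying to the left of the case. Origin: at its underside.
- carton: Bystander: small cardboard box, 90 x 60 x 50 mm, beyond the case. Origin: centre of its underside.
- scissors: Bystander: scissors with red handles, about 210 mm long, lying far to the right. Origin: at the pivot, underside.

How it is judged:
By the outcome, as a careful person would: the job done as asked, in the order asked, and still so for the second after the job is handed in, with the robot touching nothing.
It also fails if it takes over 64 s, if anything falls off the work surface, if the arm or the gripper's body presses on something with over 40 N, if the wrist force passes 120 N, or if a joint passes its speed limit or range.

## Working session

There is one attempt and no reset: what is moved stays moved. The work goes in short steps, Python scripts to look and compute and a tool call to move; the robot and the scene stay as the last step left them, time stands still between calls to the robot, and variables do not carry over. Pictures are saved under pics/ and viewed, at most 10 in all, crops included, and the job is handed in when it is done.

Besides the shell and the picture viewer there is one more tool, called after "Request:" by a JSON object that holds its "op" and its "data", one argument or row to a line. move_arm: Moves the arm, as the interface text tells. Its arguments: {"type":"object","properties":{"rows":{"type":"array","items":{"type":"array","items":{"type":"number"}}},"newtons":{"type":"number"}},"required":["rows"]}

```bash
ls; mkdir -p pics; python3 - <<'E'
from cell import monitor, vision
import cv2,numpy as np
for n in ("scene","top"):
    cv2.imwrite(f"pics/{n}0.png",vision.read_camera(n)[:,:,::-1])
    c=vision.get_calibration(n);print(n,{k:np.round(v,4).tolist() if not isinstance(v,str) else v for k,v in c.items()})
print({k:np.round(v,3).tolist() for k,v in monitor.observe().items()})
E
```

```text
pics
scene {'K': [[454.3132, 0.0, 315.9373], [0.0, 454.3132, 242.481], [0.0, 0.0, 1.0]], 'T': [[-0.3277, -0.7115, 0.6216, 1.3538], [0.9447, -0.2579, 0.2027, 0.0869], [0.0161, 0.6536, 0.7567, 1.0073], [0.0, 0.0, 0.0, 1.0]]}
top {'K': [[595.8398, 0.0, 310.856], [0.0, 595.8398, 243.2582], [0.0, 0.0, 1.0]], 'T': [[-0.0415, 0.9786, -0.2016, 0.3575], [-0.9991, -0.0418, 0.0028, -0.1554], [-0.0057, 0.2016, 0.9795, 1.3989], [0.0, 0.0, 0.0, 1.0]]}
{'time': 0.1, 'qpos': [1.147, 0.343, 1.525, 0.0, 1.275, -0.146], 'qvel': [0.001, -0.002, -0.002, -0.001, -0.001, -0.001], 'joint_efforts': [0.002, -43.2, -24.47, 0.072, 0.053, -0.0], 'tool_pos': [0.144, 0.505, 0.226], 'tool_rot': [-3.14, -0.0, 2.864], 'contact_force': [-0.291, 0.06, -0.701], 'torque': [0.057, 0.019, -0.012], 'grip_force': 0.0, 'opening': 0.092}
```

View pics/scene0.png

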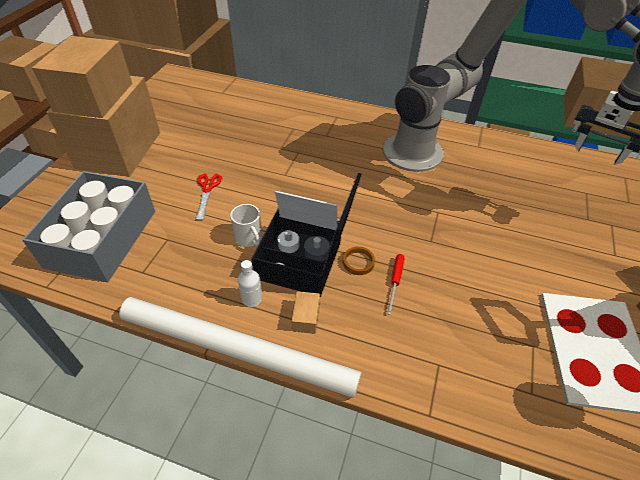

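View pics/top0.png

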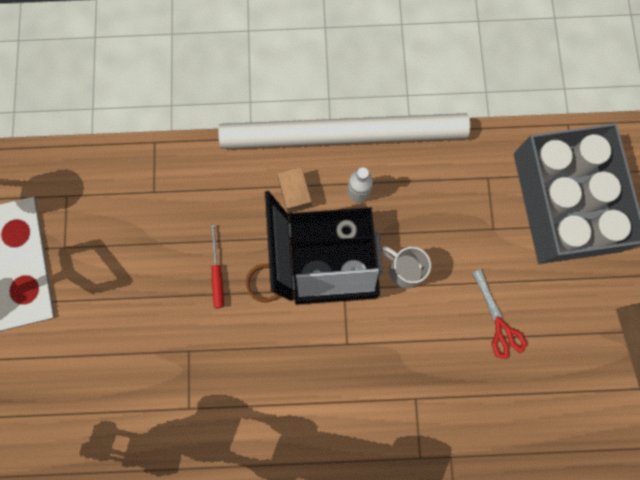

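The scene view shows the case around (300,250), with the flap upright at (305,210) and the lid leaning back at (350,205). In the top view the case is around (325,255), the lid at (280,245) and the mug at (410,267). Next I'll enlarge both.

```bash
python3 - <<'E'
import cv2,numpy as np
a=cv2.imread("pics/scene0.png")[165:300,235:385]; b=cv2.imread("pics/top0.png")[180:315,250:400]
o=[cv2.resize(cv2.convertScaleAbs(i,alpha=1.6,beta=15),None,fx=5.2,fy=5.2,interpolation=cv2.INTER_CUBIC)  for i in (a,b)]
o=[cv2.resize(cv2.convertScaleAbs(i,alpha=2,beta=25),(600,540),interpolation=cv2.INTER_CUBIC) for i in (a,b)]
for n,i in zip("st",o): cv2.imwrite(f"pics/crop_{n}.png",i)
E
```

```text
(no output)
```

View pics/crop_s.png

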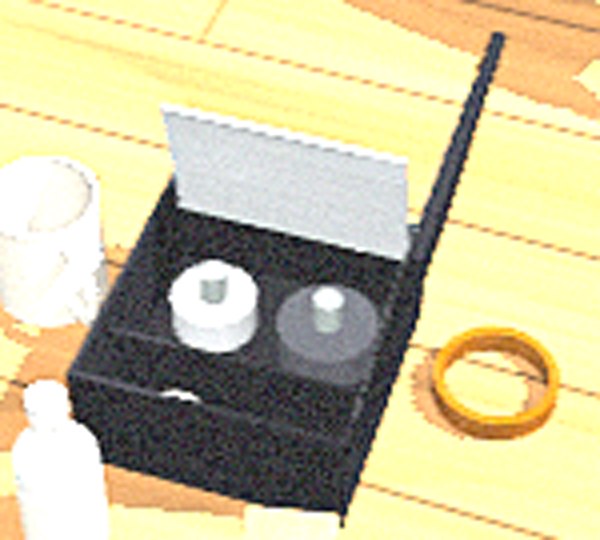

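View pics/crop_t.png

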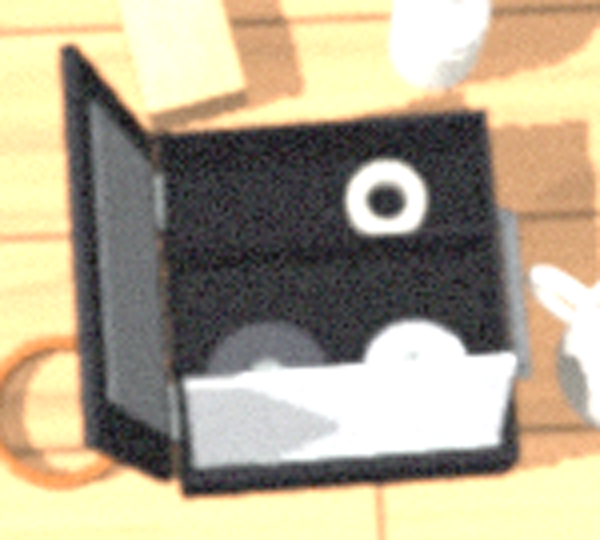

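```bash
cat > fit.py <<'E'
import numpy as np
from scipy.optimize import least_squares
from cell import vision
C={n:vision.get_calibration(n) for n in("scene","top")}
def proj(n,P):
    K,T=np.array(C[n]["K"]),np.array(C[n]["T"]); p=T[:3,:3].T@(np.asarray(P)-T[:3,3]); p=p*[1,-1,-1]
    q=K@p; return q[:2]/q[2]
def flap(a,r,y,o): return np.array([-.085+r*np.cos(a)-o*np.sin(a), y, .072+r*np.sin(a)+o*np.cos(a)])
def lid(b,r,x,o): return np.array([x,.095-r*np.cos(b)+o*np.sin(b),.09+r*np.sin(b)+o*np.cos(b)])
def world(p,P): c,s=np.cos(p[2]),np.sin(p[2]); return np.array([[c,-s,0],[s,c,0],[0,0,1]])@P+[p[0],p[1],0]
R=lambda x,y,z=.09:(lambda p:np.array([x,y,z]))
F=lambda r,y,o:(lambda p:flap(p[3],r,y,o))
L=lambda r,x,o:(lambda p:lid(p[4],r,x,o))
obs=[("top",485,113,R(.1,-.095)),("top",515,470,R(-.1,-.095)),("top",183,490,R(-.1,.095)),
("top",183,380,F(.12,.085,0)),("top",515,357,F(.12,-.085,0)),
("top",66,48,L(.19,.1,.01)),("top",88,445,L(.19,-.1,.005)),
("scene",163,107,F(.12,-.085,0)),("scene",407,160,F(.12,.085,0)),("scene",72,375,R(.1,-.095)),("scene",497,35,L(.19,-.1,.005)),("scene",105,462,R(.1,-.095,0.0))]
off={"top":(250,180),"scene":(235,165)}
def res(p): return np.concatenate([proj(n,world(p,f(p)))-[off[n][0]+u/4,off[n][1]+v/4] for n,u,v,f in obs])
if __name__=="__main__":
    s=least_squares(res,[.5,-.1,0,1.5,1.8],loss="soft_l1"); p=s.x
    print("p",p.round(4)); print(res(p).reshape(-1,2).round(1).tolist())
    for t,P in [("flap_edge",flap(p[3],.12,0,0)),("flap_hinge",flap(0,0,0,0)),("lid_edge",lid(p[4],.19,0,.01)),("lid_hinge",lid(0,0,0,0)),("nr rim",np.array([-.1,-.095,.09]))]: print(t,world(p,P).round(3))
E
python3 fit.py
```

```text
p [ 0.5997 -0.2069  0.0283  1.3208  1.707 ]
[[-0.2, -0.1], [0.5, -1.6], [-2.6, -0.6], [-0.8, -0.2], [-1.2, -0.2], [-1.4, -0.6], [1.5, 1.4], [-0.8, -1.2], [0.2, -0.1], [-1.1, -2.2], [0.4, -3.2], [-6.4, -3.2]]
flap_edge [ 0.544 -0.208  0.188]
flap_hinge [ 0.515 -0.209  0.072]
lid_edge [ 0.596 -0.076  0.277]
lid_hinge [ 0.597 -0.112  0.09 ]
nr rim [ 0.502 -0.305  0.09 ]
```

Request:
{"op": "move_arm", "data": {
  "rows": [
    [22,-30,0,-0.14,1],
    [22,-30,0,-0.14,1],
    [22,-30,0,-0.14,1],
    [22,-30,0,-0.14,1],
    [22,-30,0,-0.14,1],
    [22,-30,0,-0.14,1],
    [22,-30,0,-0.14,1],
    [22,-30,0,-0.14,1],
    [22,-30,0,-0.14,1],
    [18,-35,0,0,1],
    [10,-40,0,0,1],
    [5,-40,0,0,1]
  ],
  "newtons": 10
}}

```text
time: 1.3
tool_pos: [0.3754, 0.1183, 0.2265]
tool_rot: [-3.141, 0.0, 1.604]
contact_force: [-0.9, 0.3, 0.0]
opening: 0.0023
grip_force: 0.0
```

```bash
sed -i 's/,("scene",105,462,R(.1,-.095,0.0))\]/]/; s/,("top",183,490,R(-.1,.095))//' fit.py; python3 fit.py
```

```text
p [ 0.6    -0.2071  0.0204  1.3231  1.7074]
[[0.3, 0.1], [0.3, -1.4], [-0.9, -0.5], [-1.3, 0.1], [-0.9, -1.3], [1.1, 0.7], [-0.6, -1.4], [0.3, 0.1], [-1.3, -2.4], [0.6, -2.8]]
flap_edge [ 0.544 -0.208  0.188]
flap_hinge [ 0.515 -0.209  0.072]
lid_edge [ 0.597 -0.076  0.277]
lid_hinge [ 0.598 -0.112  0.09 ]
nr rim [ 0.502 -0.304  0.09 ]
```

Request:
{"op": "move_arm", "data": {
  "rows": [
    [0,-41,0,0,1],
    [0,-41,0,0,1],
    [0,-41,0,0,1],
    [0,-41,0,0,1],
    [0,-41,0,0,1],
    [0,-41,0,0,1],
    [0,-41,0,0,1],
    [0,-41,0,0,1],
    [20,0,-14,0,1],
    [25,0,-14,0,1],
    [25,0,-14,0,1],
    [20,0,-14,0,1]
  ]
}}

```text
time: 2.5
tool_pos: [0.4659, -0.2082, 0.1698]
tool_rot: [-3.141, -0.0, 1.603]
contact_force: [0.5, 0.6, 0.2]
opening: 0.0006
grip_force: 0.0
```

```bash
python3 - <<'E'
from cell import monitor, vision
import cv2,numpy as np
from fit import *
p=[.6,-.2071,.0204]
a=vision.read_camera("scene")[130:300,220:390,::-1];b=vision.read_camera("wrist")[:,:,::-1]
cv2.imwrite("pics/c1.png",np.hstack([cv2.convertScaleAbs(cv2.resize(a,(420,480),interpolation=3),alpha=1.7,beta=15),cv2.resize(b[:,60:580],(380,480))]))
print({k:np.round(v,3).tolist() for k,v in monitor.observe().items()})
print("flap contact targets TCP (mm):")
for t in np.linspace(1.32,0,12): print(round(t,2),np.round(1000*(world(p,flap(t,.1,0,.003)-[.015,0,0])),0))
E
```

```text
{'time': 2.6, 'qpos': [-0.57, 0.372, 1.652, 0.0, 1.121, -0.604], 'qvel': [-0.02, -0.059, 0.027, -0.012, 0.041, -0.022], 'joint_efforts': [0.353, -41.917, -23.345, 0.155, -0.344, 0.231], 'tool_pos': [0.466, -0.208, 0.168], 'tool_rot': [-3.139, -0.002, 1.605], 'contact_force': [0.325, -1.035, -0.289], 'torque': [-0.068, 0.073, 0.034], 'grip_force': 0.0, 'opening': 0.001}
flap contact targets TCP (mm):
1.32 [ 522. -209.  170.]
1.2 [ 533. -208.  166.]
1.08 [ 544. -208.  162.]
0.96 [ 555. -208.  156.]
0.84 [ 565. -208.  148.]
0.72 [ 573. -208.  140.]
0.6 [ 581. -207.  131.]
0.48 [ 587. -207.  121.]
0.36 [ 593. -207.  110.]
0.24 [ 596. -207.   99.]
0.12 [ 599. -207.   87.]
0.0 [ 600. -207.   75.]
```

View pics/c1.png

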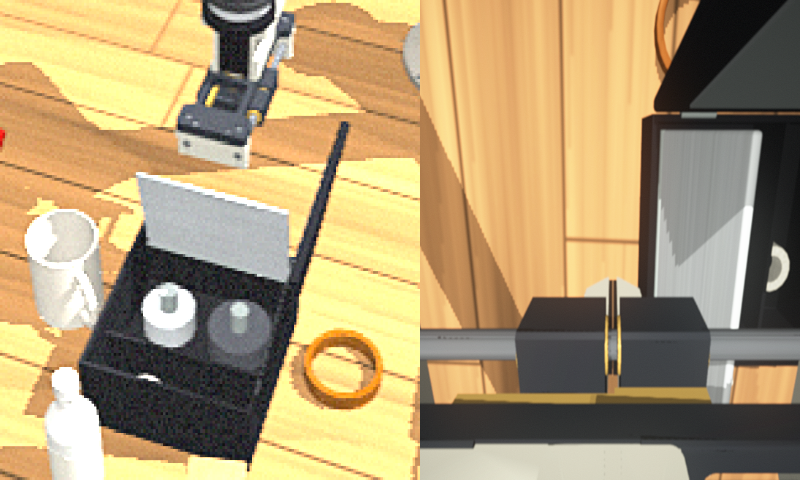

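The case, flap and lid agree with the fit: the gripper stands on the near side of the flap (at (215,150) in the left half), and the lid is clear of it. Now I'll push the flap.

Request:
{"op": "move_arm", "data": {
  "rows": [
    [25,0,0,0,1],
    [20,0,0,0,1],
    [9,0,0,0,1],
    [6,0,-1,0,1],
    [6,0,-2,0,1],
    [6,0,-2,0,1],
    [6,0,-3,0,1],
    [6,0,-3,0,1],
    [5,0,-4,0,1],
    [5,0,-4,0,1]
  ]
}}

```text
time: 3.6
tool_pos: [0.5593, -0.2081, 0.1513]
tool_rot: [3.142, -0.0, 1.604]
contact_force: [-1.2, -0.5, 1.6]
opening: 0.0004
grip_force: 0.4
```

Request:
{"op": "move_arm", "data": {
  "rows": [
    [6,0,-4,0,1],
    [5,0,-4,0,1],
    [4,0,-4,0,1],
    [4,0,-5,0,1],
    [4,0,-5,0,1],
    [3,0,-5,0,1],
    [3,0,-5,0,1],
    [3,0,-5,0,1],
    [3,0,-6,0,1],
    [2,0,-6,0,1],
    [2,0,-6,0,1],
    [1,0,-6,0,1]
  ]
}}

```text
time: 4.8
tool_pos: [0.5992, -0.2081, 0.0902]
tool_rot: [3.141, 0.0, 1.604]
contact_force: [0.2, -0.3, 0.4]
opening: 0.0006
grip_force: 0.4
```

Request:
{"op": "move_arm", "data": {
  "rows": [
    [1,0,-5,0,1],
    [0,0,-4,0,1],
    [0,0,-3,0,1],
    [0,0,0,0,1]
  ]
}}

```text
time: 5.2
tool_pos: [0.5996, -0.208, 0.0782]
tool_rot: [-3.141, -0.0, 1.604]
contact_force: [-0.3, 1.0, 0.4]
opening: 0.0007
grip_force: 0.0
```

Request:
{"op": "move_arm", "data": {
  "rows": [
    [0,0,-2,0,1],
    [0,0,-1,0,1],
    [0,0,0,0,1]
  ]
}}

```text
time: 5.5
tool_pos: [0.5999, -0.2081, 0.0757]
tool_rot: [3.141, 0.0, 1.604]
contact_force: [-0.0, 0.2, -1.2]
opening: 0.0005
grip_force: 0.0
```

```bash
python3 - <<'E'
from cell import monitor, vision
import cv2,numpy as np
a=vision.read_camera("scene")[130:300,220:390,::-1];b=vision.read_camera("wrist")[:,:,::-1]
cv2.imwrite("pics/c2.png",np.hstack([cv2.convertScaleAbs(cv2.resize(a,(420,480),interpolation=3),alpha=1.7,beta=15),cv2.resize(b[:,60:580],(380,480))]))
print(np.round(vision.get_calibration("wrist")["mount"],3))
E
```

```text
[[ 0.001  0.955  0.297  0.081]
 [ 1.    -0.001 -0.001  0.   ]
 [-0.001  0.297 -0.955 -0.159]
 [ 0.     0.     0.     1.   ]]
```

View pics/c2.png

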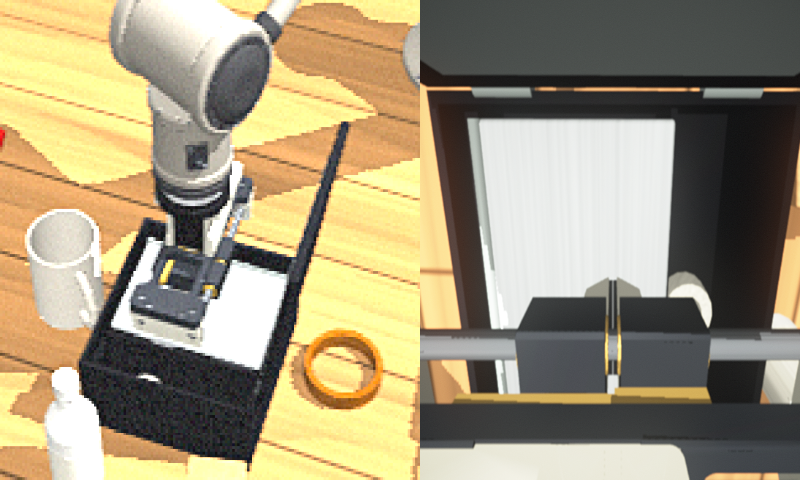

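The flap now lies folded inside the case (wrist view, (480..675, 120)). I'll press it until its stop is felt.

Request:
{"op": "move_arm", "data": {
  "rows": [
    [0,0,-1,0,1],
    [0,0,-1,0,1],
    [0,0,0,0,1]
  ]
}}

```text
time: 5.9
tool_pos: [0.6001, -0.2081, 0.0752]
tool_rot: [3.141, 0.001, 1.604]
contact_force: [-2.7, 1.3, 8.9]
opening: 0.0004
grip_force: 4.4
```

Request:
{"op": "move_arm", "data": {
  "rows": [
    [0,0,-1,0,1],
    [0,0,0,0,1],
    [0,0,0,0,1]
  ]
}}

```text
time: 6.2
tool_pos: [0.6001, -0.2082, 0.0751]
tool_rot: [3.14, 0.001, 1.604]
contact_force: [-5.3, 2.5, 14.2]
opening: 0.0002
grip_force: 7.0
```

Request:
{"op": "move_arm", "data": {
  "rows": [
    [0,0,15,0,1],
    [0,0,35,0,1],
    [0,0,45,0,1],
    [0,0,50,0,1],
    [0,0,50,0,1],
    [0,0,50,0,1],
    [0,20,5,0,1],
    [0,40,0,0,1],
    [0,45,0,0,1],
    [0,45,0,0,1],
    [0,30,0,0,1],
    [0,0,0,0,1]
  ]
}}

```text
time: 7.4
tool_pos: [0.5996, -0.0238, 0.3226]
tool_rot: [-3.142, -0.001, 1.609]
contact_force: [-0.6, -0.3, 0.2]
opening: 0.0008
grip_force: 0.0
```

```bash
python3 - <<'E'
from cell import monitor, vision
import cv2,numpy as np
from fit import *
a=vision.read_camera("scene")[110:300,220:410,::-1];b=vision.read_camera("top")[180:315,250:400,::-1]
cv2.imwrite("pics/c3.png",np.hstack([cv2.convertScaleAbs(cv2.resize(i,(400,480),interpolation=3),alpha=1.7,beta=15) for i in (a,b)]))
p=[.6,-.2071,.0204]
print(np.round(monitor.observe()["tool_pos"],4))
for t in np.linspace(1.72,0,18): print(round(t,2),np.round(1000*(world(p,lid(t,.17,0,.01)+[0,.0095,0])),0))
E
```

```text
[ 0.5998 -0.0276  0.3225]
1.72 [597. -67. 257.]
1.62 [597. -84. 259.]
1.52 [ 598. -102.  260.]
1.42 [ 598. -119.  260.]
1.32 [ 599. -136.  257.]
1.21 [ 599. -153.  253.]
1.11 [ 599. -169.  247.]
1.01 [ 600. -184.  239.]
0.91 [ 600. -199.  230.]
0.81 [ 600. -213.  220.]
0.71 [ 600. -225.  208.]
0.61 [ 601. -237.  195.]
0.51 [ 601. -246.  181.]
0.4 [ 601. -255.  166.]
0.3 [ 601. -262.  150.]
0.2 [ 601. -267.  134.]
0.1 [ 601. -271.  117.]
0.0 [ 601. -273.  100.]
```

View pics/c3.png

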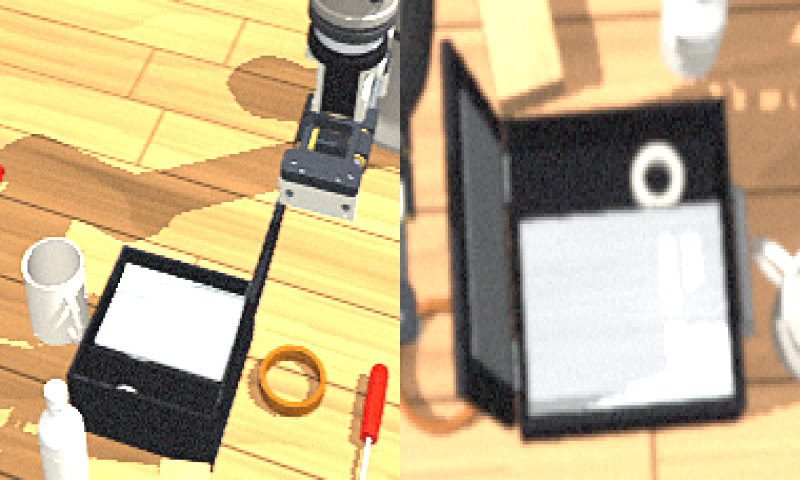

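The flap lies flat, the roll is in place, and the gripper is above and to the left of the lid. Now I'll push the lid over.

Request:
{"op": "move_arm", "data": {
  "rows": [
    [0,8,-25,0,1],
    [0,0,-30,0,1],
    [0,0,-10,0,1],
    [0,-15,0,0,1],
    [0,-12,0,0,1],
    [0,-10,1,0,1],
    [0,-10,1,0,1],
    [0,-10,0,0,1],
    [0,-10,0,0,1],
    [0,-10,0,0,1]
  ]
}}

```text
time: 8.5
tool_pos: [0.6001, -0.0976, 0.2601]
tool_rot: [3.141, -0.0, 1.604]
contact_force: [1.1, 3.5, 2.1]
opening: 0.0005
grip_force: 1.6
```

Request:
{"op": "move_arm", "data": {
  "rows": [
    [0,-9,0,0,1],
    [0,-9,-1,0,1],
    [0,-9,-1,0,1],
    [0,-9,-2,0,1],
    [0,-8,-2,0,1],
    [0,-8,-3,0,1],
    [0,-8,-3,0,1],
    [0,-8,-4,0,1],
    [0,-7,-4,0,1],
    [0,-7,-5,0,1],
    [0,-7,-5,0,1]
  ]
}}

```text
time: 9.6
tool_pos: [0.5998, -0.1868, 0.2292]
tool_rot: [-3.141, 0.0, 1.604]
contact_force: [-0.1, 1.4, 3.3]
opening: 0.0006
grip_force: 1.1
```

Request:
{"op": "move_arm", "data": {
  "rows": [
    [0,-8,-6,0,1],
    [0,-7,-6,0,1],
    [0,-7,-7,0,1],
    [0,-7,-7,0,1],
    [0,-6,-7,0,1],
    [0,-6,-8,0,1],
    [0,-6,-8,0,1],
    [0,-5,-8,0,1],
    [0,-5,-8,0,1],
    [0,-4,-8,0,1],
    [0,-4,-9,0,1],
    [0,-4,-9,0,1]
  ]
}}

```text
time: 10.8
tool_pos: [0.5998, -0.2551, 0.1378]
tool_rot: [-3.141, -0.0, 1.604]
contact_force: [-0.9, 2.1, 0.9]
opening: 0.0005
grip_force: 0.6
```

Request:
{"op": "move_arm", "data": {
  "rows": [
    [0,-3,-8,0,1],
    [0,-3,-8,0,1],
    [0,-2,-8,0,1],
    [0,-2,-5,0,1],
    [0,0,-3,0,1],
    [0,0,0,0,1]
  ]
}}

```text
time: 11.4
tool_pos: [0.5998, -0.2652, 0.1063]
tool_rot: [-3.141, -0.0, 1.604]
contact_force: [0.3, 0.5, 0.4]
opening: 0.0007
grip_force: 0.0
```

Request:
{"op": "move_arm", "data": {
  "rows": [
    [0,0,-3,0,1],
    [0,0,-2,0,1],
    [0,0,-1,0,1],
    [0,0,-1,0,1],
    [0,0,0,0,1]
  ]
}}

```text
time: 11.9
tool_pos: [0.6001, -0.2652, 0.1003]
tool_rot: [3.141, 0.001, 1.604]
contact_force: [-1.3, -0.5, 3.8]
opening: 0.0007
grip_force: 1.8
```

Request:
{"op": "move_arm", "data": {
  "rows": [
    [0,0,-1,0,1],
    [0,0,-1,0,1],
    [0,0,-1,0,1],
    [0,0,0,0,1],
    [0,0,0,0,1]
  ]
}}

```text
time: 12.4
tool_pos: [0.6002, -0.2653, 0.1001]
tool_rot: [3.14, 0.002, 1.604]
contact_force: [-6.2, 2.8, 19.4]
opening: 0.0002
grip_force: 9.4
```

The lid is firmly on its stop at z = 0.100. I'll lift off and check.

Request:
{"op": "move_arm", "data": {
  "rows": [
    [0,0,10,0,1],
    [0,0,40,0,1],
    [0,0,50,0,1],
    [-40,0,30,0,1],
    [-50,0,0,0,1],
    [-50,0,0,0,1],
    [-40,0,0,0,1],
    [0,0,0,0,1],
    [0,0,0,0,1]
  ]
}}

```text
time: 13.3
tool_pos: [0.4198, -0.2653, 0.2273]
tool_rot: [3.14, 0.001, 1.603]
contact_force: [0.3, 0.1, 1.0]
opening: 0.0004
grip_force: 0.0
```

```bash
python3 - <<'E'
from cell import monitor, vision
import cv2,numpy as np
a=vision.read_camera("scene")[110:300,220:410,::-1];b=vision.read_camera("top")[180:315,250:400,::-1]
cv2.imwrite("pics/c4.png",np.hstack([cv2.convertScaleAbs(cv2.resize(i,(400,480),interpolation=3),alpha=1.7,beta=15) for i in (a,b)]))
o=monitor.observe();print(o["time"],np.round(o["tool_pos"],4),np.round(o["contact_force"],1))
E
```

```text
13.4 [ 0.421  -0.2654  0.2269] [ 0.   0.1 -0.3]
```

View pics/c4.png

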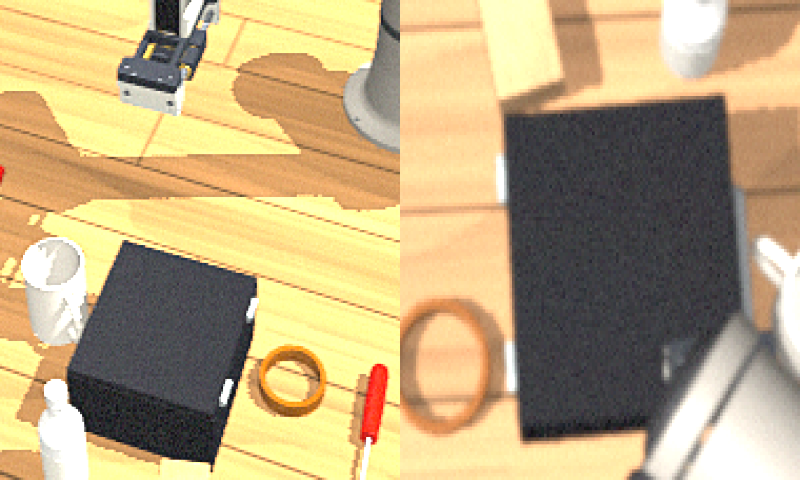

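The lid is shut flat, the case hasn't moved (top-view corners still at about (523,437) and (722,100)), and the gripper is clear of it.

```bash
python3 -c "
from cell import workorder
print(workorder.hand_in())"
```

```text
the job is handed in; nothing more can be done
None
```

The case is closed and handed in at about 13 s: I pushed the flap down to its stop first, then swung the lid fully shut; the last pictures show the case and the things around it unmoved, and the arm finished clear.

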